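# Release the tray sealer's drawer with its pair of keys

### The job

The pastry cups in the tray sealer are done: press its two green release keys together, one fingertip on each, hold both fully down until the drawer has run all the way out by itself, then let both keys go and move clear. Do not touch the drawer, do not press the red stop button, and leave everything else on the bench where it stands, lifting nothing.

Things in the scene. Friction and masses are not known exactly. Their poses are not given: they have to be found in the camera images.
- sealer: white tray sealer fixed on the table, 300 mm deep (x), 360 mm wide (y); flat top ledge 115 mm above the table; from x = +62 mm back a sealing head rises 45 mm more. Origin under its centre on the table; -x is its front (robot side), +y its left, z up; place and yaw vary. On the ledge along x = -40 mm: green keys at y = +32 and -32 mm, red stop at y = +135 mm, loose nozzle near y = -135 mm
- key_left_top (a point): centre of the top face of the left green key (it moves with the key): round cap 30 mm across, top 18 mm above the ledge (133 mm above the table) when up, in a black collar 42 mm across and 8 mm tall. The two keys are 64 mm apart, centre to centre
- key_right_top (a point): the same for the right green key, 64 mm from the left one
- key_left (a joint): how far the left green key is pressed, m: 0 up, 0.007 fully down. Sprung: about 1.2 N to start, 4 N fully down; it pops up when let go
- key_right (a joint): the same for the right green key. The drawer is free only while both keys are down by more than about 4.5 mm; with either one up it stays locked, or is caught again on its way out
- drawer: the sealer's drawer with its tray of pastry cups and its aluminium front panel (322 mm wide, 12 to 87 mm above the table). Origin coincides with the sealer's when shut, 80 mm in front of it (sealer's -x) when all the way out. With both keys held down its own spring runs it out slowly, in 2 to 3 s; once out it stays out
- drawer_lip (a point): middle of the top of the black pull lip on the drawer's front, 79 mm above the table; 158 mm in front of the sealer's origin when shut, 238 mm when the drawer is all the way out
- stop (a joint): how far the red stop button (32 mm across, same height as the green keys) is pressed, m: 0 up, 0.007 fully down. Not to be pressed
- nozzle: brass piping nozzle, upright cone 28 mm wide and 45 mm tall, standing on the sealer's ledge at the right of the keys; origin under its base
- jam: jam jar, 60 mm across and 80 mm tall, on the table; origin under its base
- beaker: white cup, 72 mm across and 90 mm tall, on the table; origin under its base
- bowl: steel bowl, 120 mm across and 55 mm tall, on the table; origin under its base
- cutter: round steel pastry cutter ring, 70 mm across and 35 mm tall, on the table; origin under its centre
- spatula: palette knife, 230 mm long, with a black handle 22 mm thick and a thin steel blade, lying on top of the sealing head; origin under its middle
- dockbox: small cardboard box, 60 x 70 x 30 mm, lying on the right end of the sealing head; origin under its centre

How it is judged:
On the way, in this order (a step that is already met when the one before it is completed fails the run):
1. both green keys are down together under the fingers, the drawer still nearly shut (value of joint each of key_left, key_right above 0.005 m and contact force between the fingers and key_left_c0 above 0.5 N and contact force between the fingers and key_right_c0 above 0.5 N and x of drawer_lip in the frame of sealer above -0.188 m), for 0.2 s.
2. the drawer has run all the way out with both keys still held down (value of joint each of key_left, key_right above 0.005 m and x of drawer_lip in the frame of sealer below -0.234 m), for 0.1 s.
At the end, for the whole second after the job is handed in: The drawer is out by more than 75 of its 80 mm, both green keys and the red stop are up (within 1 mm), and the loose things are at rest within 20 mm of where they stood (x of drawer_lip in the frame of sealer below -0.233 m and value of joint each of key_left, key_right, stop below 0.001 m and distance of each of nozzle, jam, beaker, bowl, cutter, spatula, dockbox from where it was at the start of the episode below 0.02 m and linear speed of each of nozzle, jam, beaker, bowl, cutter, spatula, dockbox below 0.02 m/s); the robot touches nothing.
It fails at once if a green key is let up while the drawer is part-way out (between 8 and 70 mm) (x of drawer_lip in the frame of sealer between -0.228 and -0.166 m and value of joint any of key_left, key_right below 0.0015 m).
It fails at once if the robot touches the drawer with more than 1 N (contact force between any of the fingers, the arm and drawer above 1 N).
It fails at once if the red stop is pressed by more than 2 mm (value of joint stop above 0.002 m).
It fails at once if a loose thing is lifted, carried or pushed more than 20 mm (distance of any of nozzle, jam, beaker, bowl, cutter, spatula, dockbox from where it was at the start of the episode above 0.02 m).
It also fails if it takes over 42 s, if anything falls off the work surface, if the arm or the gripper's body presses on something with over 40 N, if the wrist force passes 120 N, or if a joint passes its speed limit or range.

### The arm

A 6-joint arm with a two-finger parallel gripper is mounted at the origin on the work surface. World frame = base frame: x ahead of the robot, y to its left, z up, the work surface at z = 0. Lengths are in m, angles in rad, forces in N, time in s.
With the tool pointing down it reaches from about 0.25 to 0.775 m from the base axis. Payload 4 kg.
Tool frame: the origin (TCP) lies midway between the tips of the shut fingers; the grasp point (between the pads) lies 19 mm behind it; z points along the fingers, x is the direction in which the jaws open and shut, and the axes are right-handed (so a half turn about z gives the same grasp; the last joint's range is limited). The gripper opens to 94 mm and grips with 3 to 60 N. Pads are 16 mm wide; open, the fingers measure 119 mm over their backs; the gripper's body (75 mm by 177 mm) begins 78 mm behind the grasp point.
Start: joints at [1.207, 0.087, 1.371, -0, 1.684, -0.103], TCP at [0.142, 0.531, 0.206] pointing down, gripper open.
Joint ranges: [-3.1, 3.1], [-0.76, 2.03], [0.27, 2.55], [-1.08, 4.22], [0.17, 2.65], [-2.57, 2.57]. Speed limits (rad/s): [2.79, 2.79, 3.14, 3.14, 3.14, 3.14].

### API

Orientations are given as [roll, pitch, yaw] about the fixed x, y, z axes, in that order (R = Rz(yaw) Ry(pitch) Rx(roll)).
In Python, from bench import * gives the robot as it stands.
- The arm moves only by the tool send_rows, never from a script. Its argument "rows" is one flat list of numbers, 7 for each row, row after row: the shift along the world's x, y, z in mm, then the turn, a rotation vector about the world's x, y, z in degrees, then the opening, from 0 (shut) to 1 (fully open). A call has exactly 8 rows; each row shifts and turns the commanded pose from where the row before left it; what a row does not reach is not made up. A row lasts 1/8 s, in which the tool goes at most 62.5 mm and 10.7 degrees, less where a joint would pass 70% of its speed; a pose out of reach is approached as far as the arm can. A call is refused whole if a number of a shift passes 62.5 or a number of a turn 10.7, either way. A call with a gripper value outside its range is refused whole. The fingers move at their own pace and stop on an object; the grip force is fixed at half the most. Time passes only in rows, so rows that do not move let the fingers close, or fill a call up. It gives the time, the measured TCP pose, the force and the opening at its end, in the units of the state.
- get_obs(): the state, without advancing time (a new reading comes with each control period).
- snapshot(name): name is "scene" or "top" or "wrist"; returns a dict with "color" (384x512x3 uint8, red, green, blue), "intrinsics" (3x3 intrinsics, pixels), "distortion" ([k1, k2, p1, p2, k3] as OpenCV has them; the pictures are not rectified), "rvec" (rotation vector, rad) and "tvec" (3), from world to camera coordinates, as OpenCV has them; the wrist camera has in their place "T_tool_cam" (4x4, takes a point from camera to tool coordinates, whose origin is the TCP and whose axes are the tool frame's). Camera axes: x right, y down, z forward; pixel columns grow to the right and rows downward; lengths in m; the calibration is good to about 2 mm. A picture is of the moment at which its call begins: read the wrist's pose just before it. There is no depth.
- close_job(): hands the job in, once; it reports no verdict.
The state is a dict: "time": time; "joint_positions": joint angles; "qvel": joint speeds; "joint_torque": joint torques, N m; "tool_pos": TCP position; "ee_rot": TCP orientation; "wrist_force": force on the tool from outside, world axes, zero at the start; "wrist_torque": the same for the moment, N m; "width": finger opening in m.
Only numpy, scipy, OpenCV 4.12 (cv2) and the standard library are available. Lean on these libraries where they do the work, as an engineer would, in place of code of your own. Each camera call takes 0.05 s, during which the arm holds its last target.

## Working session

There is one attempt and no reset: what is moved stays moved. The work goes in short steps, Python scripts to look and compute and a tool call to move; the robot and the scene stay as the last step left them, time stands still between calls to the robot, and variables do not carry over. Pictures are saved under pics/ and viewed, and the job is handed in when it is done.

Besides the shell and the picture viewer there is one more tool, called after ">>>" as name(argument=value, ...) on one line, values as JSON. send_rows: Moves the arm, as the interface text tells. Its arguments: {"type":"object","properties":{"rows":{"type":"array","items":{"type":"number"}}},"required":["rows"]}

```bash
mkdir -p pics; ls
python3 - <<'E'
from bench import *
import cv2
print(get_obs())
for n in ["scene","top","wrist"]:
    s=snapshot(n); cv2.imwrite(f"pics/{n}0.png",s["color"][:,:,::-1])
    import pickle; pickle.dump(s,open(f"{n}0.pkl","wb"))
    print({k:v for k,v in s.items() if k!="color"})
E
```

```text
pics
{'time': 0.0, 'joint_positions': array([ 1.20688875e+00,  8.79189399e-02,  1.37221811e+00, -8.65102904e-06,
        1.68359313e+00, -1.03085620e-01]), 'qvel': array([-0.00025386,  0.0021101 , -0.00120628, -0.00014141,  0.00093863,
       -0.00014783]), 'joint_torque': array([-1.88208302e-03, -3.40180850e+01, -3.02424967e+01,  7.16042938e-02,
        3.28712433e-02, -1.60838340e-04]), 'tool_pos': array([0.14163822, 0.53089228, 0.20434222]), 'ee_rot': array([-3.14138125e+00,  2.12706989e-03,  1.30997363e+00]), 'wrist_force': array([-0.12130738,  0.06357658,  0.04659664]), 'wrist_torque': array([-0.01798085,  0.04559727,  0.03952208]), 'width': 0.09382984824158692}
{'intrinsics': array([[367.93765538,   0.        , 253.39754662],
       [  0.        , 367.93765538, 197.98212599],
       [  0.        ,   0.        ,   1.        ]]), 'distortion': array([0.0415878, 0.       , 0.       , 0.       , 0.       ]), 'rvec': array([ 1.76533717,  1.58631725, -0.78696155]), 'tvec': array([-0.10682225, -0.23484045,  1.44143783])}
{'intrinsics': array([[499.44009891,   0.        , 258.39184706]
[... 211 characters left out ...]
.1735444 , -2.21613382,  0.05099711]), 'tvec': array([0.0656317 , 0.55146449, 1.55603326])}
{'intrinsics': array([[283.1651484 ,   0.        , 256.96809423],
       [  0.        , 283.1651484 , 192.37849968],
       [  0.        ,   0.        ,   1.        ]]), 'distortion': array([-0.0220136,  0.       ,  0.       ,  0.       ,  0.       ]), 'T_tool_cam': array([[ 9.99999948e-01,  4.14930461e-05, -3.19746078e-04,
         1.47564689e-03],
       [ 4.44408836e-05,  9.64482243e-01,  2.64147689e-01,
        -7.60909273e-02],
       [ 3.19349706e-04, -2.64147689e-01,  9.64482191e-01,
        -1.79564422e-01],
       [ 0.00000000e+00,  0.00000000e+00,  0.00000000e+00,
         1.00000000e+00]])}
```

View pics/scene0.png

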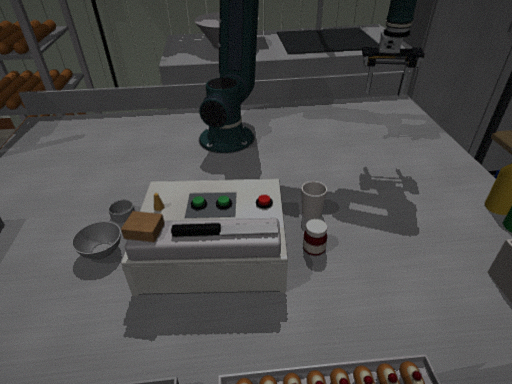

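View pics/top0.png

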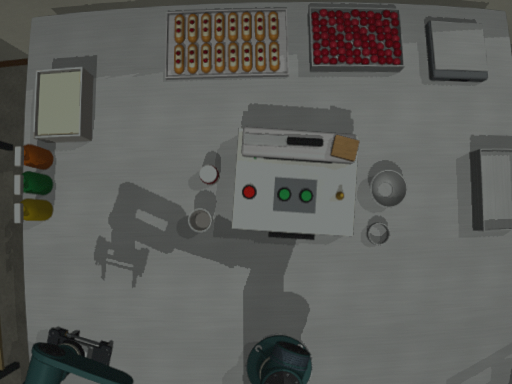

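View pics/wrist0.png

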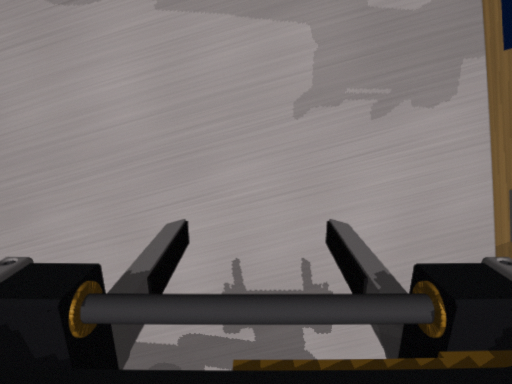

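The top view shows the green keys near (284,194) and (306,196), the red stop near (249,191) and the nozzle near (340,195). The scene view shows the same row at (199,201), (223,201) and (264,201). Next I measure them in both views.

```bash
cat > h.py <<'E'
import numpy as np,cv2
from scipy.spatial.transform import Rotation as R
def ray(s,uv,T=None):
    p=cv2.undistortPoints(np.array([[uv]],float),s["intrinsics"],s["distortion"])[0,0]
    d=np.array([p[0],p[1],1.])
    if "rvec" in s:
        M=cv2.Rodrigues(s["rvec"])[0]; return -M.T@s["tvec"],M.T@d
    X=T@s["T_tool_cam"]; return X[:3,3],X[:3,:3]@d
def plane(s,uv,z,T=None):
    c,d=ray(s,uv,T); return c+d*(z-c[2])/d[2]
def blobs(img,col,amin=15):
    h=cv2.cvtColor(img,cv2.COLOR_RGB2HSV)
    H,S,V=h[...,0],h[...,1],h[...,2]
    m=((H>45)&(H<85)&(S>130)&(V>50)) if col=="g" else (((H<6)|(H>174))&(S>150)&(V>70))
    n,l,st,c=cv2.connectedComponentsWithStats(m.astype(np.uint8))
    return [(c[i],st[i]) for i in range(1,n) if st[i][4]>=amin]
E
python3 - <<'E'
import pickle; from h import *
for n in["scene","top"]:
    s=pickle.load(open(n+"0.pkl","rb"))
    for col in"gr":
        for c,st in blobs(s["color"],col):
            P=plane(s,c,.131)
            if np.linalg.norm(P[:2])<.8: print(n,col,c.round(1),st,P.round(4))
E
```

```text
scene g [197.7 200. ] [193 197  11   7  65] [ 0.5432 -0.084   0.131 ]
scene g [223.  199.4] [218 196  11   8  68] [ 0.5484 -0.0204  0.131 ]
scene r [263.8 198.6] [258 195  12   8  75] [0.5578 0.0824 0.131 ]
top g [284.  193.9] [279 189  11  11  90] [ 0.5457 -0.0199  0.131 ]
top g [305.9 195.5] [301 191  11  10  84] [ 0.5399 -0.0836  0.131 ]
top r [248.7 191.5] [244 186  11  12  95] [0.5549 0.0828 0.131 ]
```

The two views agree within 3 mm. The key spacing is 64.0 mm and the red-to-key distance is 166 mm against 167 mm expected. Sealer yaw is about -5.2° and the midpoint is (0.543, -0.052). The tool needs yaw 84.8°, with the fingertips 64 mm centre to centre, so an opening of about 52 mm. I'll move above the keys.

>>> send_rows(rows=[25,-36,2,0,0,0.6,0.55,25,-36,2,0,0,0.6,0.55,25,-36,2,0,0,0.6,0.55,25,-36,2,0,0,0.6,0.55,25,-36,2,0,0,0.6,0.55,25,-36,2,0,0,0.6,0.55,25,-36,2,0,0,0.6,0.55,25,-36,2,0,0,0.6,0.55])

```text
time: 1.15
tool_pos: [0.3423, 0.2421, 0.2213]
ee_rot: [-3.141, -0.0, 1.394]
wrist_force: [0.4, 1.0, -0.5]
width: 0.0519
```

>>> send_rows(rows=[25,-36,0,0,0,0.6,0.55,25,-36,0,0,0,0.6,0.55,25,-36,0,0,0,0.6,0.55,25,-36,0,0,0,0.6,0.55,25,-36,0,0,0,0.6,0.55,25,-36,0,0,0,0.6,0.55,20,-36,0,0,0,0.6,0.55,15,-30,0,0,0,0.6,0.55])

```text
time: 2.15
tool_pos: [0.5273, -0.0401, 0.2209]
ee_rot: [-3.141, -0.0, 1.477]
wrist_force: [-0.1, -0.4, 0.7]
width: 0.0517
```

Run:
```python
from bench import *; from h import *; import pickle
o=get_obs(); print(o["time"],o["tool_pos"],o["ee_rot"],o["width"],o["wrist_force"])
s=snapshot("wrist"); cv2.imwrite("pics/wrist1.png",s["color"][:,:,::-1]); t=snapshot("top");cv2.imwrite("pics/top1.png",t["color"][:,:,::-1])
sc=snapshot("scene");cv2.imwrite("pics/scene1.png",sc["color"][:,:,::-1])
T=np.eye(4);T[:3,:3]=R.from_euler("xyz",o["ee_rot"]).as_matrix();T[:3,3]=o["tool_pos"]
pickle.dump((s,t,T),open("w1.pkl","wb"))
for col in"gr":
    for c,st in blobs(s["color"],col,60): print(col,c.round(1),st,plane(s,c,.133,T).round(4))
```

```text
2.15 [ 0.52727107 -0.04005979  0.22085555] [-3.14059348e+00 -1.74481023e-04  1.47710162e+00] 0.05167806131918022 [-0.08024406 -0.40747508  0.65417246]
g [214.5 209.9] [200 196  30  30 638] [ 0.5387 -0.0824  0.133 ]
g [277.9 211.3] [264 197  29  29 670] [ 0.5461 -0.0196  0.133 ]
r [379.  209.7] [363 194  34  33 836] [0.5539 0.0813 0.133 ]
r [442.  212.2] [428 203  35  26 271] [0.5627 0.1452 0.133 ]
```

View pics/wrist1.png

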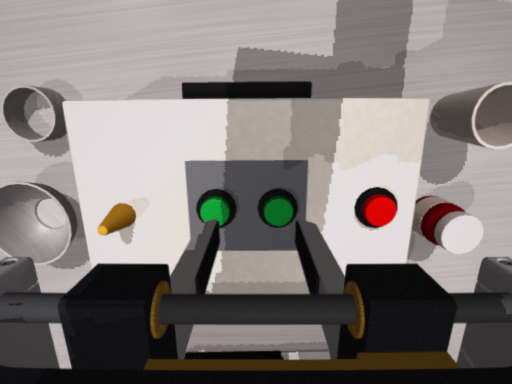

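The wrist view shows the keys at (214,210) and (278,211), the red stop at (379,210) and the nozzle far left. The midpoint comes out at (0.5424, -0.051), which agrees with the top view. I'll shift there and go down to about 12 mm above the caps.

>>> send_rows(rows=[8,-6,0,0,0,0.2,0.55,7.5,-5.5,0,0,0,0,0.55,0,0,-15,0,0,0,0.55,0,0,-20,0,0,0,0.55,0,0,-20,0,0,0,0.55,0,0,-15,0,0,0,0.55,0,0,-6,0,0,0,0.55,0,0,0,0,0,0,0.55])

```text
time: 3.3
tool_pos: [0.5421, -0.0499, 0.1452]
ee_rot: [-3.141, -0.0, 1.481]
wrist_force: [0.4, -0.4, -0.4]
width: 0.0514
```

Run:
```python
from bench import *; from h import *; import pickle
o=get_obs(); print(o["time"],o["tool_pos"],o["ee_rot"],o["width"],o["wrist_force"])
s=snapshot("wrist"); cv2.imwrite("pics/wrist2.png",s["color"][:,:,::-1]); t=snapshot("scene");cv2.imwrite("pics/scene2.png",cv2.resize(t["color"][140:300,100:340,::-1],None,fx=3,fy=3,interpolation=cv2.INTER_CUBIC))
T=np.eye(4);T[:3,:3]=R.from_euler("xyz",o["ee_rot"]).as_matrix();T[:3,3]=o["tool_pos"]
for col in"gr":
    for c,st in blobs(s["color"],col,60): print(col,c.round(1),st,plane(s,c,.133,T).round(4))
```

```text
3.3 [ 0.54214765 -0.04992896  0.14518997] [-3.14101154e+00 -1.65006446e-04  1.48124077e+00] 0.051396735560661766 [ 0.42098037 -0.40991399 -0.41021079]
g [211.7 218.7] [190 203  41  39 805] [ 0.5357 -0.0809  0.133 ]
g [293.3 220.8] [278 204  40  41 848] [ 0.5425 -0.0223  0.133 ]
r [434.3 222.8] [ 411  202   48   43 1593] [0.5535 0.0803 0.133 ]
r [493.8 224.1] [478 212  34  32 426] [0.5588 0.125  0.133 ]
```

View pics/wrist2.png

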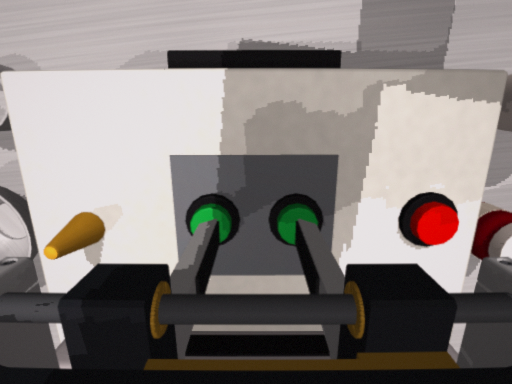

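View pics/scene2.png

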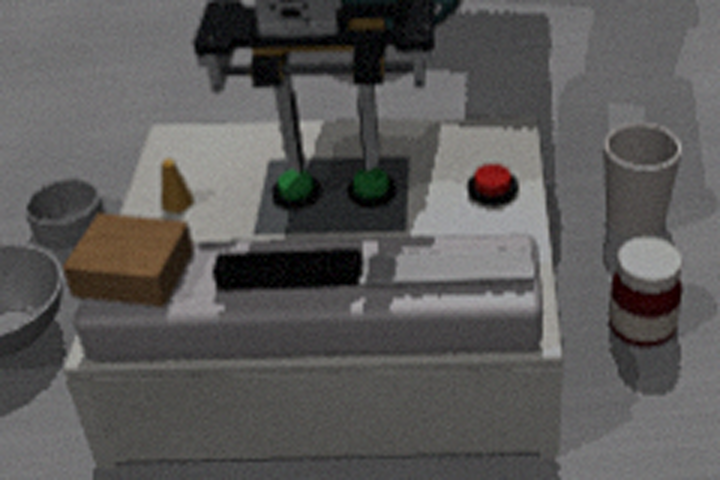

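Both fingers are centred over their caps, and the scene view confirms it, with the red stop and nozzle well clear. I'll press evenly, with a 1 mm y trim.

>>> send_rows(rows=[0.5,-1,-6,0,0,0,0.55,0,0,-4,0,0,0,0.55,0,0,-4,0,0,0,0.55,0,0,-3,0,0,0,0.55,0,0,-3,0,0,0,0.55,0,0,-1,0,0,0,0.55,0,0,0,0,0,0,0.55,0,0,0,0,0,0,0.55])

```text
time: 4.4
tool_pos: [0.5429, -0.0512, 0.1264]
ee_rot: [3.14, 0.0, 1.481]
wrist_force: [-3.2, 0.1, 8.0]
width: 0.052
```

```bash
cat > look.py <<'E'
import sys
from bench import *; from h import *
k=sys.argv[1]
o=get_obs(); print(o["time"],o["tool_pos"],o["ee_rot"],o["width"],o["wrist_force"],o["wrist_torque"])
s=snapshot("wrist"); t=snapshot("top"); sc=snapshot("scene")
f=lambda im:cv2.resize(im,(400,300),interpolation=cv2.INTER_CUBIC)
A=s["color"][:,:,::-1];B=t["color"][110:260,170:370,::-1];C=sc["color"][150:300,100:300,::-1]
cv2.imwrite(f"pics/m{k}.png",np.vstack([np.hstack([f(A),f(B)]),np.hstack([f(C),f(sc['color'][:,:,::-1])])]))
E
python3 look.py 3
```

```text
4.4 [ 0.54289312 -0.05116876  0.12640409] [3.14039174e+00 2.45090694e-04 1.48102386e+00] 0.052036396343690325 [-3.16789901  0.1217076   8.04770922] [ 0.06394971  0.61062318 -0.0196864 ]
```

View pics/m3.png

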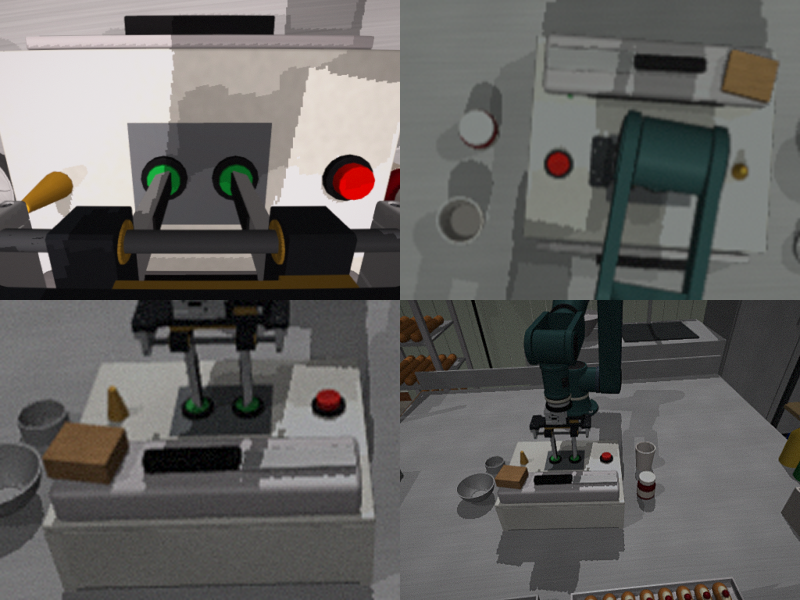

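The drawer is running out; the front panel already shows at the top of the wrist view. Force is 8 N, which is 4 N per key, balanced, and both keys are down. I'll press 1 mm more and hold.

>>> send_rows(rows=[0,0,-1,0,0,0,0.55,0,0,0,0,0,0,0.55,0,0,0,0,0,0,0.55,0,0,0,0,0,0,0.55,0,0,0,0,0,0,0.55,0,0,0,0,0,0,0.55,0,0,0,0,0,0,0.55,0,0,0,0,0,0,0.55])

```text
time: 5.55
tool_pos: [0.5429, -0.0512, 0.1262]
ee_rot: [3.14, 0.0, 1.481]
wrist_force: [-3.3, 0.6, 9.3]
width: 0.0518
```

>>> send_rows(rows=[0,0,0,0,0,0,0.55,0,0,0,0,0,0,0.55,0,0,0,0,0,0,0.55,0,0,0,0,0,0,0.55,0,0,0,0,0,0,0.55,0,0,0,0,0,0,0.55,0,0,0,0,0,0,0.55,0,0,0,0,0,0,0.55])

```text
time: 6.55
tool_pos: [0.5429, -0.0512, 0.1262]
ee_rot: [3.14, 0.0, 1.481]
wrist_force: [-3.5, -0.1, 9.5]
width: 0.0519
```

>>> send_rows(rows=[0,0,0,0,0,0,0.55,0,0,0,0,0,0,0.55,0,0,0,0,0,0,0.55,0,0,0,0,0,0,0.55,0,0,0,0,0,0,0.55,0,0,0,0,0,0,0.55,0,0,0,0,0,0,0.55,0,0,0,0,0,0,0.55])

```text
time: 7.55
tool_pos: [0.5429, -0.0512, 0.1262]
ee_rot: [3.14, 0.0, 1.481]
wrist_force: [-4.8, 0.5, 9.9]
width: 0.0515
```

```bash
python3 look.py 4
```

```text
7.55 [ 0.54290074 -0.05115257  0.12620399] [3.13995020e+00 2.99072600e-04 1.48106765e+00] 0.051530083597128115 [-4.81991767  0.51442273  9.88917689] [0.19143022 0.80676377 0.02844791]
```

View pics/m4.png

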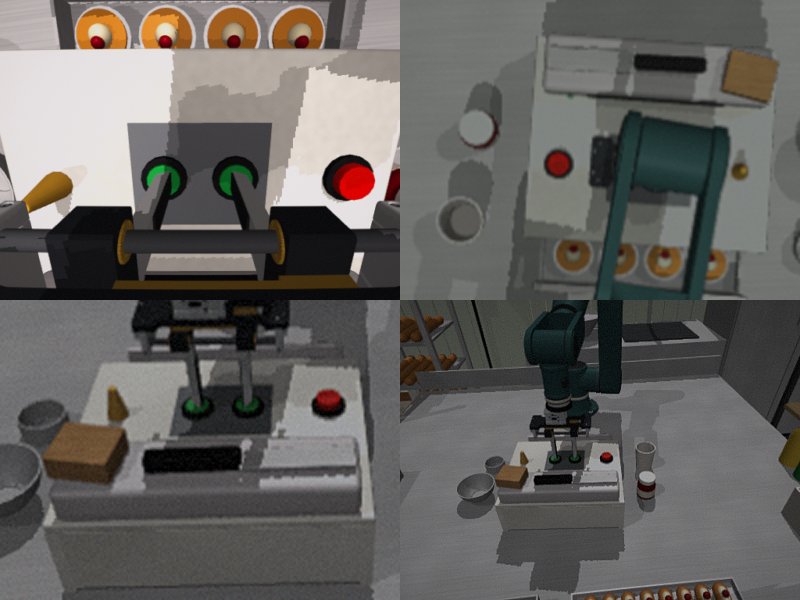

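The drawer is open with the cups showing. Before letting go I'll measure the lip in the top view and check that it has stopped.

Run:
```python
from bench import *; from h import *; import pickle
t=snapshot("top"); pickle.dump(t,open("t5.pkl","wb"))
cv2.imwrite("pics/t5.png",cv2.resize(t["color"][200:300,200:400,::-1],(800,400),interpolation=cv2.INTER_CUBIC))
ax=np.array([np.cos(np.radians(-5.2)),np.sin(np.radians(-5.2))])
O=np.array([.5427,-.0515])+.04*ax
M=cv2.Rodrigues(t["rvec"])[0]
for d in(.233,.238):
    P=np.r_[O-d*ax,.079]; print(d,P,cv2.projectPoints(P[None],t["rvec"],t["tvec"],t["intrinsics"],t["distortion"])[0].ravel())
```

```text
0.233 [ 0.35049431 -0.03400791  0.079     ] [289.19184974 259.54296875]
0.238 [ 0.34551489 -0.03355475  0.079     ] [289.07226334 261.1980747 ]
```

View pics/t5.png

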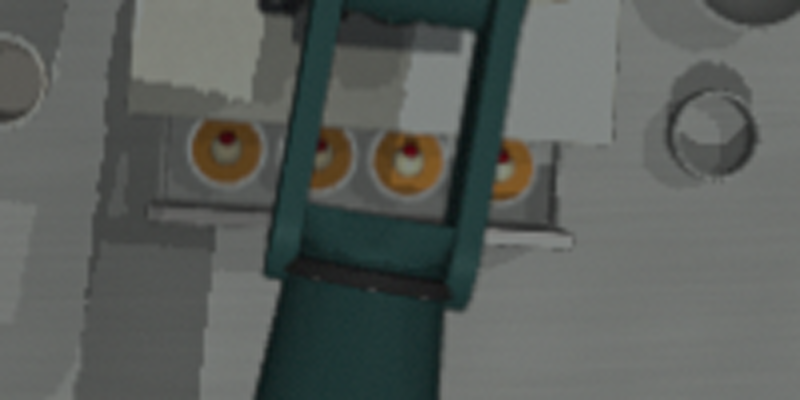

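>>> send_rows(rows=[0,0,0,0,0,0,0.55,0,0,0,0,0,0,0.55,0,0,0,0,0,0,0.55,0,0,0,0,0,0,0.55,0,0,0,0,0,0,0.55,0,0,0,0,0,0,0.55,0,0,0,0,0,0,0.55,0,0,0,0,0,0,0.55])

```text
time: 8.75
tool_pos: [0.5429, -0.0512, 0.1262]
ee_rot: [3.14, 0.0, 1.481]
wrist_force: [-3.9, 1.3, 10.5]
width: 0.0517
```

Run:
```python
from bench import *; from h import *; import pickle
t=snapshot("top"); a=pickle.load(open("t5.pkl","rb"))
cv2.imwrite("pics/t6.png",cv2.resize(t["color"][200:300,200:400,::-1],(800,400),interpolation=cv2.INTER_CUBIC))
print(t["color"][230:285,285].mean(1).round())
print(a["color"][230:285,285].mean(1).round())
```

```text
[102.  90.  72.  63.  57.  54.  54.  55.  59.  61.  61.  60.  61.  67.
  84. 105. 106.  95.  89.  90.  90.  73.  53.  48.  50.  48.  47.  50.
  47.  47.  48.  47.  46.  38.  36.  31.  26.  33.  34.  34.  33.  36.
  44.  45.  43.  44.  44.  45.  41.  44.  44.  45.  44.  45.  46.]
[103.  89.  72.  65.  59.  54.  53.  55.  61.  61.  63.  61.  62.  67.
  83. 106. 107.  93.  90.  90.  90.  72.  52.  48.  47.  48.  48.  47.
  49.  48.  49.  47.  46.  39.  35.  31.  25.  33.  33.  32.  32.  37.
  43.  44.  44.  45.  44.  44.  43.  44.  44.  43.  43.  44.  45.]
```

Run:
```python
from bench import *; from h import *; import pickle
t=snapshot("top"); a=pickle.load(open("t5.pkl","rb")); b=pickle.load(open("top0.pkl","rb"))
ax=np.array([np.cos(np.radians(-5.2)),np.sin(np.radians(-5.2))]); O=np.array([.5427,-.0515])+.04*ax
d=np.abs(t["color"].astype(int)-a["color"]).max(2)[225:275,230:350]; print("diff max",d.max(), (d>25).sum())
g=lambda uv,z:((plane(t,uv,z)[:2]-O)@ax).round(4),((plane(t,uv,z)[:2]-O)@[-ax[1],ax[0]]).round(4)
for uv in[(237.5,251),(237.5,254.5),(343,258),(343,262)]:
    P=plane(t,uv,.087)[:2]-O; print(uv,(P@ax).round(4),(P@[-ax[1],ax[0]]).round(4))
I=np.hstack([cv2.resize(x["color"][225:275,225:285,::-1],(400,333),interpolation=cv2.INTER_CUBIC) for x in(b,t)])
J=np.hstack([cv2.resize(x["color"][225:275,310:370,::-1],(400,333),interpolation=cv2.INTER_CUBIC) for x in(b,t)])
cv2.imwrite("pics/cmp.png",cv2.convertScaleAbs(np.vstack([I,J])[:600],alpha=1.4))
```

```text
diff max 10 0Traceback (most recent call last):
  File "<stdin>", line 5, in <module>
NameError: name 'uv' is not defined
```

Run:
```python
from bench import *; from h import *; import pickle
t=pickle.load(open("t5.pkl","rb")); b=pickle.load(open("top0.pkl","rb"))
ax=np.array([np.cos(np.radians(-5.2)),np.sin(np.radians(-5.2))]); O=np.array([.5427,-.0515])+.04*ax
for uv in[(237.5,251),(237.5,254.5),(343,258),(343,262)]:
    P=plane(t,uv,.087)[:2]-O; print(uv,(P@ax).round(4),(P@[-ax[1],ax[0]]).round(4))
I=np.hstack([cv2.resize(x["color"][225:275,225:285,::-1],(400,300),interpolation=cv2.INTER_CUBIC) for x in(b,t)])
J=np.hstack([cv2.resize(x["color"][225:275,310:370,::-1],(400,300),interpolation=cv2.INTER_CUBIC) for x in(b,t)])
cv2.imwrite("pics/cmp.png",cv2.convertScaleAbs(np.vstack([I,J])[:600],alpha=1.4))
```

```text
(237.5, 251) -0.2178 0.1565
(237.5, 254.5) -0.2283 0.1558
(343, 258) -0.2172 -0.1611
(343, 262) -0.2293 -0.1619
```

View pics/cmp.png

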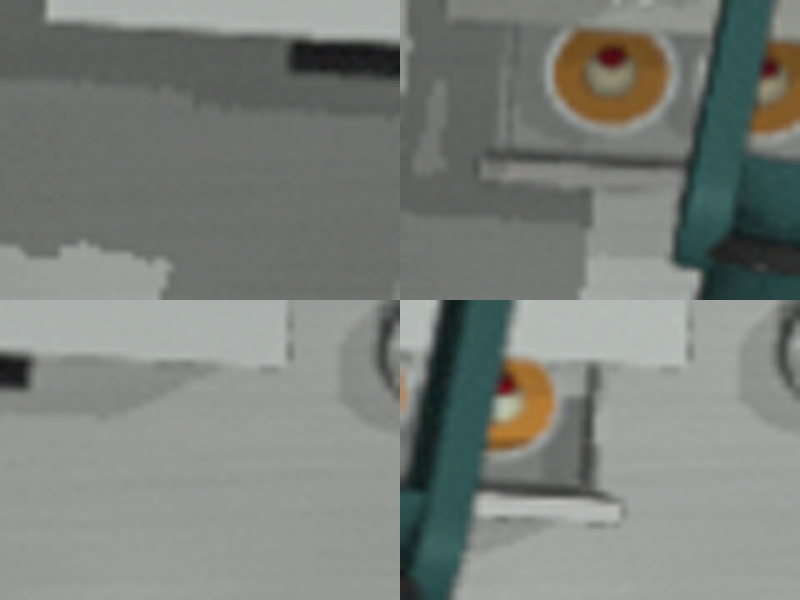

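The panel front is at x = -0.229 in the sealer frame, against about -0.150 when shut, so the drawer is out by about 80 mm. It hasn't moved in over a second. I'll lift straight up and then back off.

>>> send_rows(rows=[0,0,-0.5,0,0,0,0.55,0,0,6,0,0,0,0.55,0,0,10,0,0,0,0.55,0,0,20,0,0,0,0.55,0,0,30,0,0,0,0.55,0,0,40,0,0,0,0.55,0,0,20,0,0,0,0.55,0,0,0,0,0,0,0.55])

```text
time: 9.85
tool_pos: [0.5438, -0.0512, 0.2509]
ee_rot: [3.138, 0.0, 1.481]
wrist_force: [-0.3, 0.7, 0.4]
width: 0.0516
```

>>> send_rows(rows=[-20,36,0,0,0,0,0.55,-25,36,0,0,0,0,0.55,-25,36,0,0,0,0,0.55,-25,36,0,0,0,0,0.55,-25,36,0,0,0,0,0.55,-25,36,0,0,0,0,0.55,-25,36,0,0,0,0,0.55,-20,30,0,0,0,0,0.55])

```text
time: 10.85
tool_pos: [0.3512, 0.2318, 0.2471]
ee_rot: [-3.139, 0.001, 1.482]
wrist_force: [1.2, 0.2, 0.4]
width: 0.0514
```

>>> send_rows(rows=[-20,30,0,0,0,0,0.55,-20,30,0,0,0,0,0.55,-20,30,0,0,0,0,0.55,-20,30,0,0,0,0,0.55,-20,30,0,0,0,0,0.55,-10,20,0,0,0,0,0.55,0,0,0,0,0,0,0.55,0,0,0,0,0,0,0.55])

```text
time: 11.85
tool_pos: [0.2429, 0.4001, 0.2479]
ee_rot: [-3.141, 0.002, 1.481]
wrist_force: [-0.6, 1.4, 0.3]
width: 0.0517
```

Run:
```python
from bench import *; from h import *; import pickle
o=get_obs(); print(o["time"],o["tool_pos"],o["wrist_force"],abs(o["qvel"]).max())
t=snapshot("top"); sc=snapshot("scene")
cv2.imwrite("pics/f.png",np.vstack([cv2.resize(t["color"][100:300,150:450,::-1],(600,300)),cv2.resize(sc["color"][130:310,60:360,::-1],(600,300))]))
for n,s in(("scene",sc),("top",t)):
    for col in"gr":
        for c,st in blobs(s["color"],col):
            P=plane(s,c,.131)
            if np.linalg.norm(P[:2])<.8: print(n,col,c.round(1),st,P.round(4))
ax=np.array([np.cos(np.radians(-5.2)),np.sin(np.radians(-5.2))]); O=np.array([.5427,-.0515])+.04*ax
g=t["color"].mean(2); m=(g[235:280,255:325]<45).astype(np.uint8)
n,l,s2,c=cv2.connectedComponentsWithStats(m)
for i in range(1,n):
    if s2[i][4]>30:
        uv=c[i]+[255,235];P=plane(t,uv,.079)[:2]-O; print("dark",uv,s2[i],(P@ax).round(4))
```

```text
11.85 [0.24286881 0.40013906 0.24788271] [-0.5820705   1.39265845  0.26355665] 0.014998841871972389
scene g [197.8 200. ] [193 197  11   7  66] [ 0.5432 -0.0838  0.131 ]
scene g [223.  199.4] [218 196  11   8  66] [ 0.5484 -0.0203  0.131 ]
scene r [263.8 198.6] [258 195  12   8  75] [0.5578 0.0824 0.131 ]
top g [284. 194.] [279 189  11  11  91] [ 0.5455 -0.0199  0.131 ]
top g [305.9 195.4] [301 191  11  10  85] [ 0.54   -0.0837  0.131 ]
top r [248.7 191.5] [244 186  11  12  95] [0.5549 0.0828 0.131 ]
dark [289.25206612 261.51239669] [ 11  23  47   8 242] -0.2389
```

View pics/f.png

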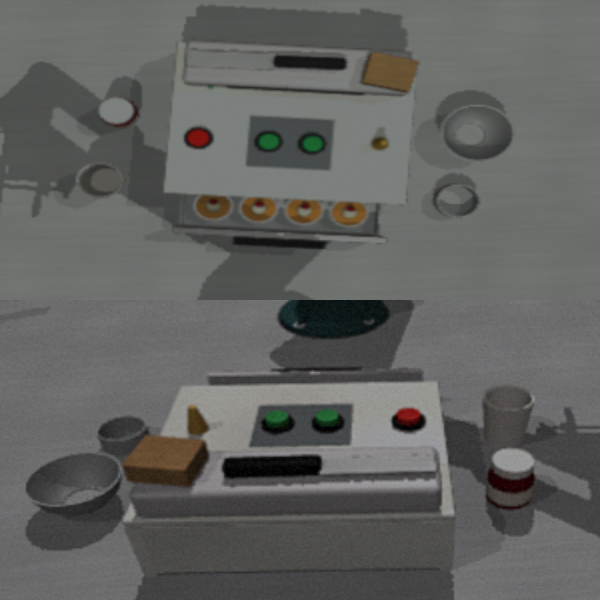

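The lip is at x = -0.239, fully out. The keys and stop are up at their starting pixels, and the loose things look unmoved. I'm handing in.

```bash
python3 -c "
from bench import *
print(close_job())"
```

```text
the job is handed in; nothing more can be done
None
```

The drawer is open. I pressed both green keys together, one fingertip on each, and held them about 4 s until the drawer had run out and stopped. Then I lifted straight up and moved clear. The job was handed in at about 12 s of the 42 s allowed, and it reports no verdict.

**Last checks**
- **Drawer:** the lip measured -0.239 m in the sealer's frame (expected -0.238 m). It had not moved for over a second before I let go.
- **Keys and red stop:** all three are back at their starting pixels to within 0.1, so they are up.
- **Loose things:** by eye they stand where they were, and nothing was lifted. I did not measure their positions numerically.
- **Contact:** the hold force was 8 to 10.5 N in total and looked about even on the two keys, with 3 to 5 N sideways drag. The arm is now touching nothing.

The scene and wrist views differed from the top view by up to 3 mm at 220 mm tool height and up to 4 mm close up. The fingers landed well inside the key caps. No check failed.

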